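# Take down the load stack of the wear tester

## Robot

A 7-joint arm with a two-finger parallel gripper is mounted at the origin on the work surface. World frame = base frame: x ahead of the robot, y to its left, z up, the work surface at z = 0. Lengths are in mm, angles in rad, forces in N, time in s.
With the tool pointing down it reaches from about 400 to 875 mm from the base axis. Payload 6.5 kg.
Tool frame: the origin (TCP) lies midway between the tips of the shut fingers; the grasp point (between the pads) lies 19 mm behind it; z points along the fingers, y is the line along which they close (so a half turn about z gives the same grasp; the last joint's range is limited). The gripper opens to 88 mm and grips with 3 to 60 N. Pads are 18 mm wide; open, the fingers measure 123 mm over their backs; the gripper's body (75 mm by 187 mm) begins 45 mm behind the grasp point.
Start: joints at [-1.184, 0.536, -0.004, 1.538, 0.003, 1.067, -0.071], TCP at [284.359, 584.491, 238.716] pointing down, gripper open.
Joint ranges: [-2.7, 2.7], [-0.37, 2.16], [-1.27, 1.26], [0.24, 2.4], [-1.31, 4.45], [0.19, 1.91], [-2.76, 2.76]. Speed limits (rad/s): [2.39, 2.39, 3.14, 3.14, 3.14, 3.14, 3.14].

## Interface

Orientations are given as a unit quaternion [x, y, z, w].
In Python, from rig import ctrl gives the robot as it stands. Calls block until the motion is done:
- ctrl.move_ptp(position, orientation): joint-space move of the TCP to a pose.
- ctrl.line_to(position, rot=None, velocity=150): straight line of the TCP; rot=None keeps the orientation; velocity is the mean speed in mm/s.
- ctrl.movej(angles): joint-space move.
- ctrl.set_gripper(opening, grip_force=None): finger opening in mm; grip_force is the grip in N (None keeps the last); returns when the fingers have stopped.
- ctrl.wait(seconds).
- ctrl.ik(position, orientation): joint angles nearest the present ones, or None.
- ctrl.get_state(): the state.
- ctrl.camera(name): name is "scene" or "top"; returns the picture (384x512x3 uint8, red, green, blue); there is no depth.
- ctrl.camera_params(name): a dict with "K" (3x3 intrinsics, pixels), "T" (4x4, takes a point from camera to world coordinates). Camera axes: x right, y down, z forward; pixel columns grow to the right and rows downward; lengths in mm; the calibration is good to about 2 mm. A picture is of the moment at which its call begins. camera_params takes no time and is no camera call.
A pose or a line that the arm cannot do raises ctrl.PlanningError and nothing moves.
- ctrl.sign_off(): hands the job in; it is judged then, once.
The state is a dict: "t": time; "q": joint angles; "dq": joint speeds; "joint_torque": joint torques, N m; "position": TCP position; "tcp_rot": TCP orientation; "wrist_force": force on the tool from outside, world axes, zero at the start; "wrist_torque": the same for the moment, N m; "gripper_width": finger opening in mm; "finger_force": force on a finger pad.
Only numpy, scipy, OpenCV 4.12 (cv2) and the standard library are available. Lean on these libraries where they do the work, as an engineer would, in place of code of your own. Each camera call takes 0.05 s, during which the arm holds its last target. There are 200 camera calls.

## Task

The wear test is over: take the stack on the round stage apart from the top down, and put each part flat into its own white seat before you take the next: the holder block in the square pocket, the small weight in the small dish, the large weight in the large dish and the specimen carrier in the rectangular tray. Keep the parts upright, set them down without dropping them, and leave the bottle alone.

Things in the scene. Friction and masses are not known exactly. Their poses are not given: they have to be found in the camera images.
- stage: Round white stage, 120 mm across and 20 mm high, with a wider dark foot ring (132 mm across, 6 mm high), fixed to the bench; the stack stands on it. Origin: centre of its underside, on the bench.
- holder: Stylus holder block, top of the stack: grey square block 26 x 26 x 30 mm with a brass stub (12 mm across, 8 mm high) on its top, about 80 g. Origin: centre of its underside; z up, x and y square to its sides.
- small_weight: Small brass disc weight, second in the stack, 42 mm across, 24 mm high, about 270 g. Origin: centre of its underside, z up.
- large_weight: Large steel disc weight, third in the stack, 56 mm across, 24 mm high, about 460 g. Origin: centre of its underside, z up.
- carrier: Specimen carrier, bottom of the stack: flat rectangular black-finished metal block with four small bright screws on top, 62 mm along its x, 84 mm along its y, 22 mm high, about 300 g. Origin: centre of its underside, z up. At the start everything in the stack stands flat and roughly centred (within a few mm) on the thing below, turned a little to it.
- holder_seat: White square pocket with a grey liner, 42 x 42 mm inside, x and y square to its walls; the place of the holder block. Fixed to the bench. Floor 4 mm thick, outer wall 4 mm thick, its rim 8 mm above the bench (4 mm above its floor). Origin: centre of its underside, on the bench, z up.
- small_seat: White round dish with a grey liner, 58 mm across inside, the smaller of the two; the place of the small weight. Fixed to the bench. Floor 4 mm thick, outer wall 4 mm thick, its rim 8 mm above the bench (4 mm above its floor). Origin: centre of its underside, on the bench, z up.
- large_seat: White round dish with a grey liner, 72 mm across inside, the larger of the two; the place of the large weight. Fixed to the bench. Floor 4 mm thick, outer wall 4 mm thick, its rim 8 mm above the bench (4 mm above its floor). Origin: centre of its underside, on the bench, z up.
- carrier_seat: White rectangular tray with a grey liner, inside 78 mm along its x and 100 mm along its y; the place of the specimen carrier, long side along long side, either way round. Fixed to the bench. Floor 4 mm thick, outer wall 4 mm thick, its rim 8 mm above the bench (4 mm above its floor). Origin: centre of its underside, on the bench, z up.
- bottle: Closed white plastic bottle, 48 mm across, 120 mm high, standing loose on the bench; to be left alone. Origin: centre of its underside.
Not all that is in view belongs to the job. What is meant by the carrier is not blue or brown, and is the larger of those in its own colour.

How it is judged:
By the outcome, as a careful person would: the job done as asked, in the order asked, and still so for the second after the job is handed in, with the robot touching nothing.
It also fails if it takes over 128 s, if anything falls off the work surface, if the arm or the gripper's body presses on something with over 40 N, if the wrist force passes 120 N, or if a joint passes its speed limit or range.

## Working session

There is one attempt and no reset: what is moved stays moved. The work goes in short steps, each a Python script; the robot and the scene stay as the last script left them, time stands still between calls to the robot, and variables do not carry over. Pictures are saved under pics/ and viewed, at most 14 in all, crops included, and the job is handed in when it is done.

```bash
mkdir -p pics; ls
python3 - <<'E'
from rig import ctrl
import cv2,numpy as np
for n in("scene","top"):
    im=ctrl.camera(n); cv2.imwrite(f"pics/{n}0.png",im[:,:,::-1])
    p=ctrl.camera_params(n); print(n,np.round(p["K"],1).tolist(),np.round(p["T"],3).tolist())
s=ctrl.get_state();print(s["t"],s["tcp_rot"])
E
```

```text
pics
scene [[473.8, 0.0, 257.9], [0.0, 473.8, 187.0], [0.0, 0.0, 1.0]] [[0.879, 0.264, -0.398, 1079.586], [0.478, -0.496, 0.725, -959.695], [-0.006, -0.827, -0.562, 757.964], [0.0, 0.0, 0.0, 1.0]]
top [[487.7, 0.0, 259.7], [0.0, 487.7, 187.2], [0.0, 0.0, 1.0]] [[0.009, -0.989, 0.147, 386.722], [-1.0, -0.009, -0.005, -70.352], [0.006, -0.147, -0.989, 1589.125], [0.0, 0.0, 0.0, 1.0]]
0.1 [ 2.24446265e-01  9.74486171e-01 -7.51370620e-04 -1.12006835e-04]
```

View pics/scene0.png

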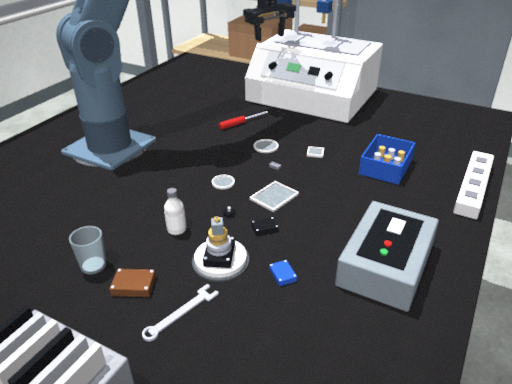

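View pics/top0.png

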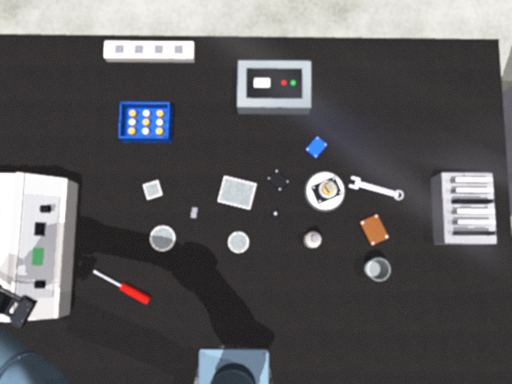

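The scene view shows:
- the stack on the stage at (220,245)
- a loose black block at (265,226), plus a blue one at (283,272) and a brown one at (133,283)
- the seats: tray (274,195), square pocket (316,152), large dish (266,146), small dish (223,182)
- the bottle at (175,213)

In the top view the stage is at (325,190), the tray at (237,192), the pocket at (152,190), the dishes at (163,238) and (238,242), and the bottle at (313,240).

Carrier candidates: black under the stack at scene (220,252), loose black (265,226), blue and brown. By the description it is the larger black one, in the stack. Next is a close crop to check that.

Run:
```python
import cv2,numpy as np
a=cv2.imread("pics/scene0.png")[205:285,180:300]; b=cv2.imread("pics/top0.png")[160:220,255:355]
a=cv2.resize(a,(600,400),interpolation=cv2.INTER_CUBIC)
b=cv2.resize(b,(600,360),interpolation=cv2.INTER_CUBIC)
cv2.imwrite("pics/c1.png",a); cv2.imwrite("pics/c2.png",b)
```

```text
(no output)
```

View pics/c1.png

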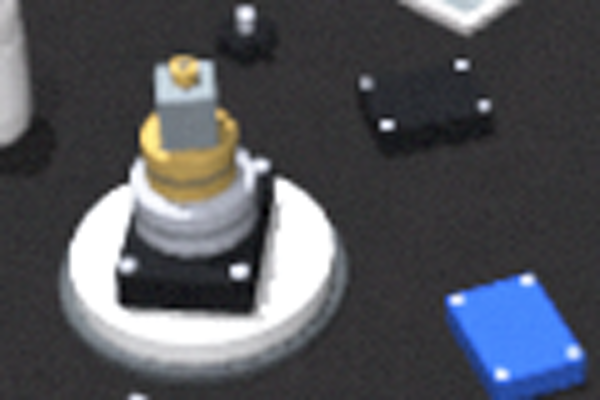

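View pics/c2.png

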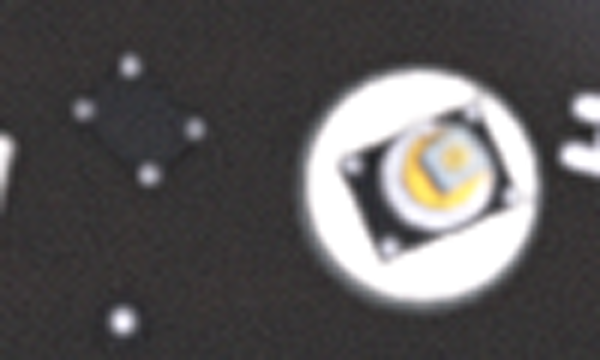

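The scene crop shows the stack: grey block with brass stub at about (217,222), brass disc (218,236), steel disc (219,245), and the black carrier with four screws below. The loose black block is clearly smaller, so the carrier in the stack is the right one. In the top crop the carrier screws are at (313,187), (333,178), (319,200) and (340,192). Measuring now.

```bash
cat > h.py <<'E'
import cv2,numpy as np
from rig import ctrl
P={n:ctrl.camera_params(n) for n in("scene","top")}
def ray(n,uv,z):
    K,T=P[n]["K"],P[n]["T"]; uv=np.atleast_2d(np.array(uv,float))
    d=(T[:3,:3]@np.linalg.inv(K)@np.c_[uv,np.ones(len(uv))].T).T
    return (T[:3,3]+d*((z-T[2,3])/d[:,2])[:,None])[:,:2]
def cnts(im,box,fn,S=8):
    "contours (full-picture px) of mask fn(hsv) in box, upsampled; largest first"
    x0,y0,x1,y1=box
    c=cv2.resize(im[y0:y1,x0:x1],None,fx=S,fy=S,interpolation=cv2.INTER_CUBIC)
    m=fn(cv2.cvtColor(c,cv2.COLOR_RGB2HSV).astype(int)).astype(np.uint8)
    cs=cv2.findContours(m,cv2.RETR_EXTERNAL,cv2.CHAIN_APPROX_NONE)[0]
    cs=sorted(cs,key=cv2.contourArea,reverse=True)
    return [(c[:,0,:]+.5)/S-.5+[x0,y0] for c in cs if len(c)>20]
def rect(p):
    (c,(w,h),a)=cv2.minAreaRect(p.astype(np.float32)); 
    if w>h: w,h,a=h,w,a-90
    return np.round([*c,w,h,a],1)   # centre, short, long, angle of short side
def circ(p):
    e=cv2.fitEllipse(p.astype(np.float32)); return np.round([*e[0],*e[1]],1)
E
python3 - <<'E'
from h import *
I={n:cv2.imread(f"pics/{n}0.png")[:,:,::-1].copy() for n in P}
white=lambda h:h[...,2]>120
B={"holder_seat":((138,174,167,206),(300,142,332,163)),"carrier_seat":((208,168,266,216),(242,175,306,215)),
"small_seat":((222,226,255,258),(206,170,240,193)),"large_seat":((144,222,182,255),(248,135,284,157)),"stage":((300,165,346,216),None)}
for k,bs in B.items():
    for n,b in zip(("top","scene"),bs):
        if b is None: continue
        p=cnts(I[n],b,white)[0]; w=ray(n,p,20 if k=="stage" else 8)
        print(k,n,rect(w) if k[0]in"hc" else circ(w))
top=I["top"]
for n,p0 in(("top",[(313,187),(333,178),(319,200),(340,192)]),):
    q=[]
    for u,v in p0:
        g=cv2.cvtColor(top,cv2.COLOR_RGB2GRAY)[v-2:v+3,u-2:u+3].astype(float); g-=np.percentile(g,50); g[g<0]=0
        yy,xx=np.mgrid[v-2:v+3,u-2:u+3]; q.append([(g*xx).sum()/g.sum(),(g*yy).sum()/g.sum()])
    w=ray(n,q,42); print("carrier",w.round(1).tolist(),w.mean(0))
c2=lambda n,b,f,z,l,k=2:[print(l,n,rect(ray(n,p,z)),len(p)) for p in cnts(I[n],b,f)[:k]]
gold=lambda h:(h[...,1]>90)&(h[...,2]>110)
c2("top",(312,178,343,202),gold,90,"gold@90"); c2("top",(312,178,343,202),gold,128,"gold@128")
c2("scene",(205,212,232,248),gold,128,"gold@128")
grey=lambda h:(h[...,1]<90)&(h[...,2]>110)
c2("top",(325,178,338,194),grey,120,"grey@120",3)
# disc outline (everything bright inside black carrier)
c2("top",(316,179,341,200),white,66,"bright@66",4)
b=I["top"][176:204,312:344]; hsv=cv2.cvtColor(b,cv2.COLOR_RGB2HSV)
np.set_printoptions(linewidth=250)
print(hsv[4:24,8:28,2]); print(hsv[4:24,8:28,1])
print([ (round(float(x),1)) for x in ray("top",[(312.7,240)],60)[0]])
print(P["top"]["K"].shape)
E
```

```text
holder_seat top [610.5 272.9  58.2  59.2 -71.2]
holder_seat scene [612.2 268.2  54.8  71.3  18.6]
carrier_seat top [604.4  -3.4  94.9 116.5 -13.6]
carrier_seat scene [605.8  -6.4  96.6 120.8 -13.6]
small_seat top [442.6 -10.3  71.8  72.4]
small_seat scene [445.3 -14.   68.5  80. ]
large_seat top [453.7 234.4  84.8  85.4]
large_seat scene [456.6 229.4  82.3  93.1]
stage top [ 610.1 -290.   129.1  130.4]
carrier [[620.3, -245.4], [653.1, -313.7], [572.1, -268.3], [603.5, -340.7]] [ 612.28089751 -292.03182979]
gold@90 top [ 603.9 -286.    26.3   37.5  -44.4] 285
gold@90 top [ 6.152e+02 -2.979e+02  6.700e+00  7.800e+00  5.000e-01] 55
gold@128 top [ 598.4 -280.5   25.6   36.5  -44.4] 285
gold@128 top [ 6.094e+02 -2.921e+02  6.500e+00  7.600e+00  5.000e-01] 55
gold@128 scene [ 644.7 -342.5   40.8   57.2   33.2] 628
gold@128 scene [ 612.1 -296.6   10.8   22.3   34.7] 189
grey@120 top [ 612.1 -295.5   39.4   49.4   89.4] 563
bright@66 top [ 6.089e+02 -2.947e+02  6.660e+01  7.920e+01  5.000e-01] 996
bright@66 top [ 578.  -256.3    3.5    5.6   89.5] 39
[[255 255 250 239 234 231 218 176 142 12
[... 2604 characters left out ...]
  6  23  16]
 [ 14  10  12  64 136 145 148 148 121 101 114 126 108  53   8   4  12  20  20  17]
 [ 19   9  11   7  75 118 142 150 146 134 125 106  63  13   0   5  16  19  21  16]
 [ 16  16   7  10   6  28  75  98 102  94  65  30  11   4   5  12  16  17  13  13]
 [ 19  17  10   6   5  10   6   6   9  10   6   4   6   6  14  11   8   3   7   3]
 [ 22  19  17  15   8   8   7   3   4   7   7   8  11  15  10   6   3   3   0   0]
 [ 27  22  15  16  17  17  11  10   8   9  14  15  15   6   3   2   0   0   0   0]
 [ 16  14  25  24  19  21  19  15  15  14   9   7   3   2   0   0   0   0   0   0]
 [ 20  13   9  15  32  10  10   6   7   2   3   2   0   0   0   0   0   0   0   0]]
[448.3, -245.3]
(3, 3)
```

```bash
cat > m.py <<'E'
from h import *
Q=lambda d:(lambda f:[float(np.cos(f)),float(np.sin(f)),0.,0.])(np.radians((d+90)/2))
def fz(n=4):
    r=[]
    for _ in range(n): ctrl.wait(.03); r.append(ctrl.get_state()["wrist_force"][2])
    return float(np.mean(r))
def st(l):
    s=ctrl.get_state(); print(l,round(s["t"],1),np.round(s["position"],1),"w",round(s["gripper_width"],1),"F",np.round(s["wrist_force"],1),"ff",np.round(s["finger_force"],1))
def pick(xy,th,bottom,dz,force,safe,opening=88):
    ctrl.set_gripper(opening); x,y=map(float,xy)
    ctrl.move_ptp([x,y,safe],Q(th)); ctrl.line_to([x,y,bottom+dz+15]); ctrl.line_to([x,y,bottom+dz],velocity=40); st("at")
    ctrl.set_gripper(0,grip_force=force); st("gripped")
    ctrl.line_to([x,y,bottom+dz+8],velocity=30); ctrl.line_to([x,y,safe]); st("lifted")
def place(xy,th,dz,safe=200):
    x,y=map(float,xy); ctrl.move_ptp([x,y,safe],Q(th)); st("over")
    ctrl.line_to([x,y,4+dz+15]); f0=fz(); z=4+dz+3; ctrl.line_to([x,y,z],velocity=40)
    while z>4+dz-1.2:
        if abs(fz(2)-f0)>1.2: break
        z-=.5; ctrl.line_to([x,y,z],velocity=15)
    print("set at",z-dz,"f0",round(f0,1),"f",round(fz(),1))
    w=ctrl.get_state()["gripper_width"]; ctrl.set_gripper(w+6); ctrl.set_gripper(88)
    ctrl.line_to([x,y,z+20],velocity=60); ctrl.line_to([x,y,safe]); st("placed")
E
python3 - <<'E'
from m import *
print(ray("scene",[(216.5,218.6)],124))
p=ctrl.get_state()["position"]; ctrl.line_to([*map(float,p[:2]),330.])
q=np.array(ctrl.get_state()["q"])
for th in(27,117,207,-63):   # branch check
    print(th,[np.round(ctrl.ik(P,Q(t)),2).tolist() if ctrl.ik(P,Q(t)) is not None else None for P,t in(([609.5,-292.5,100.],th),([610.5,272.,14.],th-8.2))])
E
```

```text
[[ 609.94071443 -291.7831702 ]]
27 [[-0.08, 0.87, 0.73, 1.58, -0.68, 0.96, 1.35], [-0.61, 0.86, 0.19, 1.6, -0.22, 0.71, 0.01]]
117 [[0.15, 0.76, 0.35, 1.57, -0.31, 0.86, 2.66], [-0.46, 0.85, -0.04, 1.59, 0.05, 0.71, 1.38]]
207 [[-0.24, 1.05, 1.08, 1.59, -1.0, 1.14, -1.57], [-0.25, 0.88, -0.36, 1.57, 0.4, 0.76, 2.69]]
-63 [[-0.1, 0.89, 0.78, 1.59, -0.72, 0.98, -0.18], [-0.78, 0.9, 0.44, 1.61, -0.51, 0.75, -1.34]]
```

Run:
```python
from m import *
pick((609.7,-292.2),27,90,10,25,260)
place((610.5,272.),27-8.2,10)
im=ctrl.camera("top"); cv2.imwrite("pics/t1.png",im[:,:,::-1]); im2=ctrl.camera("scene"); cv2.imwrite("pics/s1.png",im2[:,:,::-1])
r=lambda a,s:cv2.resize(a,s,interpolation=cv2.INTER_CUBIC)[:,:,::-1]
cv2.imwrite("pics/v1.png",np.vstack([np.hstack([r(im[165:215,295:355],(400,300)),r(im[165:215,125:185],(400,300))]),np.hstack([r(im2[205:280,175:265],(400,300)),r(im2[130:175,290:344],(400,300))])]))
p=cnts(im,(312,176,344,204),lambda h:(h[...,1]>70)&(h[...,2]>110))[0]; print("small",circ(ray("top",p,90)))
```

```text
at 6.0 [ 609.6 -292.2   99.8] w 88.2 F [-0.  -0.1  0.2] ff 0.0
gripped 6.9 [ 609.7 -292.2  100. ] w 27.4 F [-0.   0.   0.5] ff 23.3
lifted 8.5 [ 609.3 -291.7  258.9] w 27.5 F [ 0.3  0.1 -0.9] ff 23.4
over 10.6 [611.1 270.3 200.3] w 26.9 F [ 0.1 -0.1 -1.5] ff 23.4
set at 3.5 f0 -0.7 f 6.0
placed 17.8 [609.9 271.9 198.9] w 88.0 F [-0.3 -0.3 -1. ] ff 0.0
small [ 610.3 -291.9   38.3   45.8]
```

View pics/v1.png

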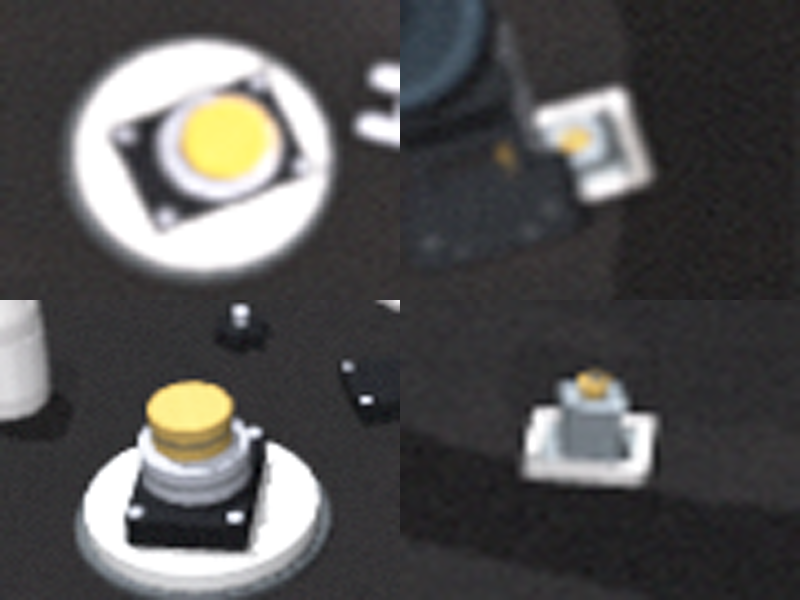

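The crop shows the holder upright inside its pocket, and the brass disc now clear on top of the stack. Taking the small weight next.

Run:
```python
from m import *
print(ctrl.ik([610.3,-291.9,100.],Q(27)),ctrl.ik([443.,-10.8,10.],Q(27)))
pick((610.3,-291.9),27,66,6,30,230)
place((443,-10.8),27,6)
im=ctrl.camera("top"); cv2.imwrite("pics/t2.png",im[:,:,::-1]); im2=ctrl.camera("scene"); cv2.imwrite("pics/s2.png",im2[:,:,::-1])
r=lambda a,s:cv2.resize(a,s,interpolation=cv2.INTER_CUBIC)[:,:,::-1]
cv2.imwrite("pics/v2.png",np.vstack([np.hstack([r(im[165:215,295:355],(400,300)),r(im[217:267,208:268],(400,300))]),np.hstack([r(im2[205:280,175:265],(400,300)),r(im2[160:205,196:250],(400,300))])]))
```

```text
[-0.11614356  0.89939726  0.80691397  1.58544427 -0.74415913  0.98765899
  1.40031503] [-0.57611183  0.73621354  0.62571062  2.21079012 -0.97030615  0.49685073
  1.29567634]
at 21.8 [ 610.2 -291.9   71.8] w 88.1 F [-0.1  0.3 -0.1] ff 0.0
gripped 22.6 [ 610.1 -292.    72. ] w 41.2 F [-2.1 -0.2  0.8] ff 30.0
lifted 24.1 [ 609.8 -291.4  228.8] w 41.3 F [-0.1  0.7 -2.9] ff 30.0
over 25.4 [444.2 -11.6 200.5] w 41.2 F [ 1.2  0.1 -3.1] ff 30.0
set at 3.5 f0 -2.8 f 5.3
placed 32.5 [442.5 -10.7 199.4] w 88.1 F [-0.1 -0.2 -1. ] ff 0.0
```

View pics/v2.png

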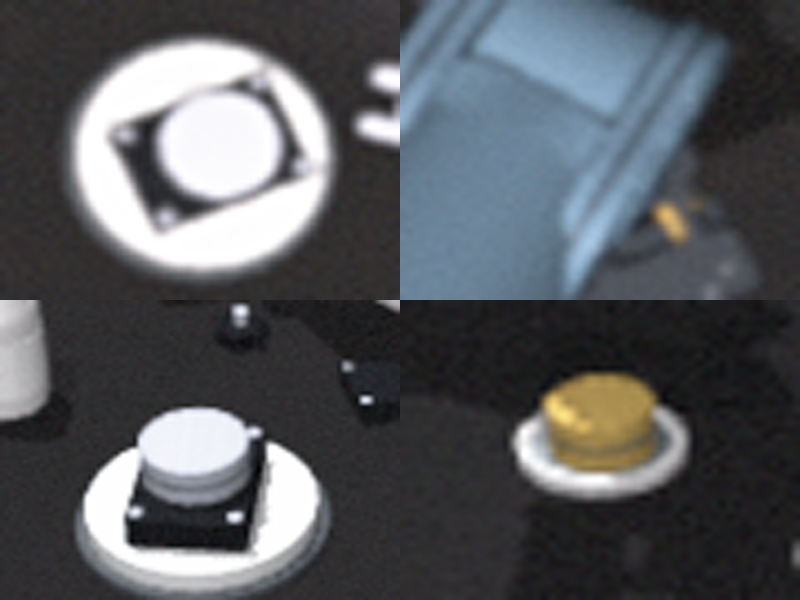

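The brass disc sits flat in the small dish. The steel disc is at about (327.5,188.7) in the top picture; I'll measure it and check the value before gripping.

Run:
```python
from m import *
im=cv2.imread("pics/t2.png")[:,:,::-1].copy(); c0=np.array([327.5,188.7])
p=np.vstack(cnts(im,(315,177,341,201),lambda h:h[...,2]>170)[:3]); p=p[np.hypot(*(p-c0).T)<10.2]
c=circ(ray("top",p,66)); print(len(p),c,ray("top",[c0],66))
x=ray("top",[c0],66)[0]; c=c[:2]
assert np.hypot(*(c-x))<5
g=(c+x)/2
pick(g,27,42,6,40,200)
place((454.3,233.3),27,6)
im=ctrl.camera("top"); cv2.imwrite("pics/t3.png",im[:,:,::-1]); im2=ctrl.camera("scene"); cv2.imwrite("pics/s3.png",im2[:,:,::-1])
r=lambda a,s:cv2.resize(a,s,interpolation=cv2.INTER_CUBIC)[:,:,::-1]
cv2.imwrite("pics/v3.png",np.vstack([np.hstack([r(im[165:215,295:355],(400,300)),r(im[215:265,133:193],(400,300))]),np.hstack([r(im2[205:280,175:265],(400,300)),r(im2[120:165,239:293],(400,300))])]))
q=[]
G=cv2.cvtColor(im,cv2.COLOR_RGB2GRAY)
for u,v in[(313,187),(333,178),(319,200),(340,192)]:
    g=G[v-2:v+3,u-2:u+3].astype(float); g=np.clip(g-np.percentile(g,50),0,None)
    yy,xx=np.mgrid[v-2:v+3,u-2:u+3]; q.append([(g*xx).sum()/g.sum(),(g*yy).sum()/g.sum()])
w=ray("top",q,42); print("screws",w.round(1).tolist(),w.mean(0))
d=lambda k:cnts(im,(308,174,346,206),lambda h:h[...,2]<k)
for k in(100,130):print("dark",[rect(ray("top",p,42)) for p in d(k)[:2]])
```

```text
412 [ 610.  -292.6   57.4   60.3] [[ 609.72165696 -292.532242  ]]
at 35.6 [ 609.7 -292.6   47.8] w 87.6 F [-0.7  0.7  0.9] ff 0.0
gripped 36.2 [ 609.9 -292.6   48.1] w 55.2 F [-1.  -0.3  0.6] ff 40.0
lifted 37.8 [ 609.3 -292.   198.8] w 55.2 F [ 0.4 -0.  -3.7] ff 40.0
over 39.7 [455.1 232.5 200.3] w 55.3 F [-0.2 -0.2 -4.1] ff 40.0
set at 3.5 f0 -4.9 f 5.8
placed 46.7 [453.8 233.1 199.3] w 88.1 F [ 0.7  0.5 -0.3] ff 0.0
screws [[620.4, -245.4], [653.3, -313.3], [572.2, -268.3], [603.6, -340.8]] [ 612.371666   -291.94054663]
dark [array([ 609.6, -291.1,   56.4,   79.4,   23.5]), array([ 611.3, -338.2,   33.5,  103.3,  -89.5])]
dark [array([ 609.5, -291.1,   58.6,   81.3,   23.5]), array([ 611.3, -337. ,   35.9,  103.3,  -89.5])]
```

View pics/v3.png

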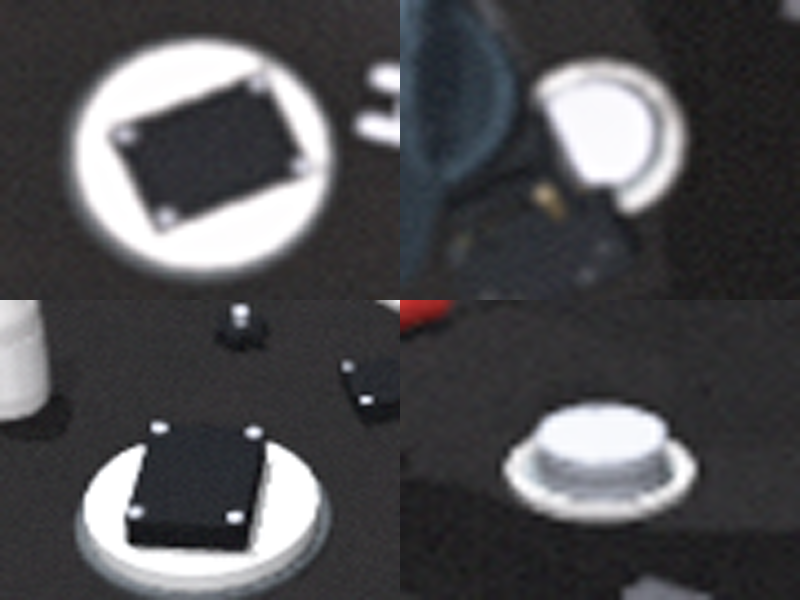

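The steel disc is flat in the large dish. The carrier alone remains on the stage: about 58×81 mm at yaw 23.5°, which fits the given size.

Run:
```python
from m import *
pick((609.8,-291.3),23.5,20,6,40,180)
place((604.8,-4.4),-13.6,6)
ctrl.move_ptp([480.,240.,250.],Q(27))
im=ctrl.camera("top"); im2=ctrl.camera("scene")
r=lambda a,s:cv2.resize(a,s,interpolation=cv2.INTER_CUBIC)[:,:,::-1]
cv2.imwrite("pics/v4.png",np.vstack([np.hstack([r(im[167:217,207:267],(400,300)),r(im[217:267,208:268],(400,300))]),np.hstack([r(im2[160:235,230:320],(400,300)),r(im2[120:255,155:330],(400,300))])]))
st("end")
```

```text
at 50.6 [ 609.7 -291.3   25.8] w 87.5 F [-0.9  0.4  0.2] ff 0.0
gripped 51.1 [ 609.8 -291.4   26.2] w 61.3 F [ 1.3 -0.   1.6] ff 40.0
lifted 52.6 [ 609.3 -290.8  178.9] w 61.9 F [ 0.1  0.1 -3.3] ff 40.0
over 53.8 [604.7  -5.8 199.9] w 61.8 F [ 0.1  0.1 -2.8] ff 40.0
set at 3.5 f0 -2.1 f 5.8
placed 60.6 [604.2  -4.2 199.1] w 87.9 F [-0.5  0.4  0.6] ff 0.0
end 61.8 [480.8 238.3 249.9] w 87.7 F [0.9 0.5 0.1] ff 0.0
```

View pics/v4.png

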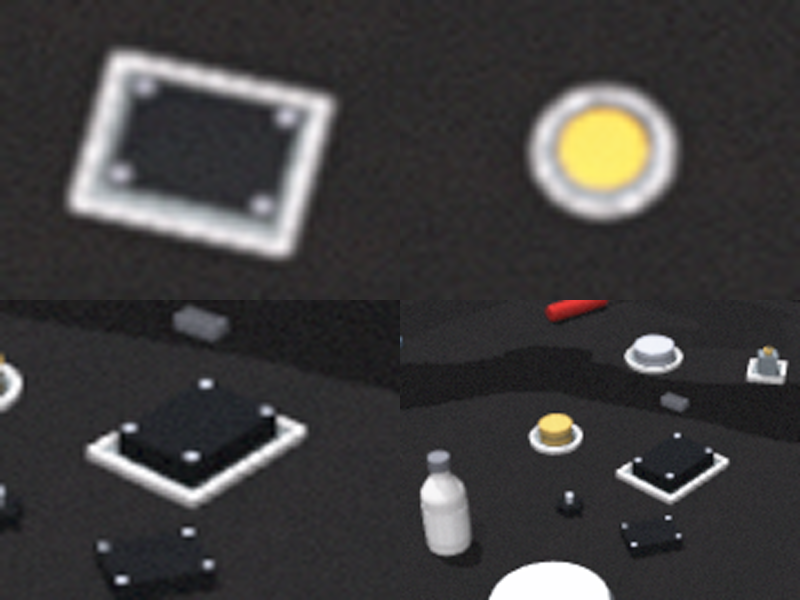

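The carrier lies flat in the tray, and its set-down height was 4 mm, the tray's floor level. The other three parts are seated and the bottle stands untouched.

```bash
python3 -c "
from rig import ctrl
ctrl.wait(.5); print(ctrl.sign_off())"
```

```text
the job is handed in; nothing more can be done
None
```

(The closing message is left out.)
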